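# Unscrew the left-hand lock nut of the chopper spindle

### The arm

A 6-joint arm with a two-finger parallel gripper is mounted at the origin on the work surface; the furniture and walls round the work are solid. World frame = base frame: x ahead of the robot, y to its left, z up, the work surface at z = 0. Lengths are in mm, angles in rad, forces in N, time in s.
With the tool pointing down it reaches from about 325 to 750 mm from the base axis. Payload 7.6 kg.
Tool frame: the origin (TCP) lies midway between the tips of the shut fingers; the grasp point (between the pads) lies 19 mm behind it (ctrl.hold_point_z is the distance from the TCP to the grasp point, in mm); z points along the fingers, x is the direction in which the jaws open and shut, and the axes are right-handed (so a half turn about z gives the same grasp; the last joint's range is limited). The gripper opens to 85 mm and grips with 20 to 120 N. Pads are 22 mm wide; open, the fingers measure 114 mm over their backs; the gripper's body (76 mm by 85 mm) begins 54 mm behind the grasp point. The pads swing forward as they close: fully open they stand 13 mm farther back than shut.
Start: joints at [1.071, 0.052, 1.401, -0, 1.689, -0.07], TCP at [218.749, 477.278, 231.323] pointing down, gripper open.
Joint ranges: [-2.9, 2.9], [-0.91, 2.17], [0.12, 2.37], [-1.06, 4.2], [0.26, 2.73], [-2.93, 2.93]. Speed limits (rad/s): [2.57, 2.57, 3.01, 3.14, 3.14, 3.14].

### API

Orientations are given as a rotation vector (axis times angle).
In Python, from plant import ctrl gives the robot as it stands.
- The arm moves only by the tool send_rows, never from a script. Its argument "deltas" is a list of rows, each a list of 7 numbers: the finger opening in mm, from 0 to 85.4, then the shift along the world's x, y, z in mm, then the turn, a rotation vector about the world's x, y, z in degrees. In form: [[fingers, dx, dy, dz, ax, ay, az], ...]. A call has 1 to 5 rows; each row shifts and turns the commanded pose from where the row before left it; what a row does not reach is not made up. A row lasts 1/8 s, in which the tool goes at most 62.5 mm and 10.7 degrees, less where a joint would pass 70% of its speed; a pose out of reach is approached as far as the arm can. A call is refused whole if a number of a shift passes 62.5 or a number of a turn 10.7, either way. A call with a gripper value outside its range is refused whole. The fingers move at their own pace and stop on an object; the grip force is fixed at half the most. Time passes only in rows, so rows that do not move let the fingers close. It gives the time, the measured TCP pose, the force and the opening at its end, in the units of the state.
- ctrl.observe(): the state, without advancing time (a new reading comes with each control period).
- ctrl.capture(name): name is "side" or "top" or "wrist"; returns a dict with "pixels" (384x512x3 uint8, red, green, blue), "fx", "fy", "cx", "cy" (pixels), "dist" ([k1, k2, p1, p2, k3] as OpenCV has them; the pictures are not rectified), "R" (3x3) and "t" (3): a world point X has camera coordinates R X + t; the wrist camera has in their place "mount" (4x4, takes a point from camera to tool coordinates, whose origin is the TCP and whose axes are the tool frame's). Camera axes: x right, y down, z forward; pixel columns grow to the right and rows downward; lengths in mm; the calibration is good to about 2 mm. A picture is of the moment at which its call begins: read the wrist's pose just before it. There is no depth.
- ctrl.finish_job(): hands the job in, once; it reports no verdict.
The state is a dict: "time_s": time; "joints": joint angles; "dq": joint speeds; "joint_torque": joint torques, N m; "eef_pos": TCP position; "orientation": TCP orientation; "contact_force": force on the tool from outside, world axes, zero at the start; "moment": the same for the moment, N m; "gripper_width": finger opening in mm.
Only numpy, scipy, OpenCV 4.12 (cv2) and the standard library are available. Lean on these libraries where they do the work, as an engineer would, in place of code of your own. Each camera call takes 0.05 s, during which the arm holds its last target. There are 200 camera calls.

### The job

Take the brass lock nut off the chopper spindle and lay it flat in the blue parts tray, marked side up. Its thread is left-handed: unscrew it by turning clockwise (seen from above), yielding to it as it climbs, until the mark engraved on the nut stands at the red line on the disc; only there does the thread let go, so lift it straight off. The spindle runs in delicate bearings, so keep the load on it under 18 N, and leave the other things as they stand.

Things in the scene. Friction and masses are not known exactly. Their poses are not given: they have to be found in the camera images.
- spindle: Chopper head, bolted down: grey motor housing 82 x 82 x 24 mm, on it a slotted steel disc 100 mm across (upper face 29 mm above the work surface), hub and upright steel spindle through the centre (top 66 mm above the surface). Origin: centre of the housing's underside, below the spindle axis; z up; -x points along the red line.
- spindle_axis (a point): Point on the spindle axis where the seated nut's underside is, 34 mm up. Left-hand two-start coarse thread: turned clockwise the nut climbs several mm in all, mostly in one short steep stretch that begins at a different angle each time. It comes free within 14 degrees of the red line; an end stop lies just beyond. 1 mm of play sideways and in height; it stays where it is let go. Load limit 18 N.
- release_line (a point): Middle of the red line on the disc, 24 to 48 mm from the axis: where the nut's mark must stand for the thread to let go.
- nut_center (a point): Centre (half-way up) of the loose brass nut: 16-sided ring, 44 mm across flats, bore 32, 34 high, 110 g, gripped outside at any angle. z up; engraved mark on its -x side, so at the red line its x points as the spindle's x. At the start its x is 117 to 132 degrees anticlockwise from the spindle's and it can turn only clockwise from the seated stop at 132; its underside is 5 mm above the disc.
- nut_mark (a point): The engraved dark line on the nut's top face, 19 mm from its axis (it also runs down the side, along the middle of one of the 16 faces).
- tray: Blue open parts tray, 130 x 130 mm, walls 16 mm high and 4 mm thick, floor 4 mm thick. Fixed. Origin: centre of its underside.
- objective_60x_mid (a point): Bystander: white microscope objective with a blue ring, 24 mm across and 56 mm high, standing; the point is at its centre.
- filter_cube_mid (a point): Bystander: black filter cube 34 x 34 x 36 mm; the point is at its centre.
- lens_tube_0_mid (a point): Bystander: black lens tube 31 mm across, 30 mm high, standing; the point is at its centre.
Mind the look-alikes: they are no part of the job. Of the things like the part that bears nut_center, leave any that is green or purple; of the rest the smaller one is meant.

How it is judged:
By the outcome, as a careful person would: the job done as asked, in the order asked, and still so for the second after the job is handed in, with the robot touching nothing.
It also fails if it takes over 72 s, if anything falls off the work surface, if the arm or the gripper's body presses on something with over 40 N, if the wrist force passes 120 N, or if a joint passes its speed limit or range.

## Working session

There is one attempt and no reset: what is moved stays moved. The work goes in short steps, Python scripts to look and compute and a tool call to move; the robot and the scene stay as the last step left them, time stands still between calls to the robot, and variables do not carry over. Pictures are saved under pics/ and viewed, about 8 in all and at most 12, crops included, and the job is handed in when it is done.

Besides the shell and the picture viewer there is one more tool, called after ">>>" as name(argument=value, ...), one argument or row to a line, values as JSON. send_rows: Moves the arm, as the interface text tells. Its arguments: {"type":"object","properties":{"deltas":{"type":"array"}},"required":["deltas"]}

```bash
mkdir -p pics
cat > h.py <<'E'
import numpy as np, cv2
from plant import ctrl
from scipy.spatial.transform import Rotation as Ro
def cap(n,f):
    s=ctrl.observe(); c=ctrl.capture(n)
    cv2.imwrite('pics/'+f+'.png',c['pixels'][:,:,::-1])
    K=np.array([[c['fx'],0,c['cx']],[0,c['fy'],c['cy']],[0,0,1]])
    if n=='wrist':
        M=np.array(c['mount']); T=np.eye(4); T[:3,:3]=Ro.from_rotvec(s['orientation']).as_matrix(); T[:3,3]=s['eef_pos']
        W=np.linalg.inv(T@M); R,t=W[:3,:3],W[:3,3]
    else: R,t=np.array(c['R']),np.array(c['t'])
    np.savez('pics/'+f+'.npz',K=K,d=np.array(c['dist'],float),R=R,t=t)
    return c['pixels']
def ray(f,uv):
    z=np.load('pics/'+f+'.npz'); p=cv2.undistortPoints(np.array(uv,float).reshape(-1,1,2),z['K'],z['d']).reshape(-1,2)
    return -z['R'].T@z['t'], np.c_[p,np.ones(len(p))]@z['R']
def onz(f,uv,h):
    o,d=ray(f,uv); return o+d*((h-o[2])/d[:,2])[:,None]
def proj(f,X):
    z=np.load('pics/'+f+'.npz'); return cv2.projectPoints(np.array(X,float).reshape(-1,1,3),cv2.Rodrigues(z['R'])[0],z['t'],z['K'],z['d'])[0].reshape(-1,2)
E
python3 - <<'E'
from h import *
a=cap('top','t0');b=cap('side','s0');c=cap('wrist','w0')
im=np.hstack([a,b])[:,:,::-1]
cv2.imwrite('pics/ts.png',cv2.resize(np.vstack([a,b])[:,:,::-1],(400*2,600*2)) if 0 else np.vstack([a,b])[:,:,::-1])
for f in('t0','s0','w0'):
  z=np.load(f'pics/{f}.npz');print(f,-z['R'].T@z['t'],z['R'][2],z['K'][0,0])
print(ctrl.observe())
E
```

```text
t0 [ 436.55119456 -114.43077973 1048.95265656] [ 0.12979496  0.00534571 -0.99152645] 359.08308919402594
s0 [ 318.81051485 -906.7173376   638.60455712] [ 0.21190833  0.79532076 -0.56794344] 452.3868051555857
w0 [153.47140941 505.87389661 374.14319926] [ 0.25402276 -0.11675291 -0.96012561] 300.4186924362321
{'time_s': 0.15, 'joints': array([ 1.07067906e+00,  5.26776299e-02,  1.40143387e+00, -3.82189908e-05,
        1.68860480e+00, -7.03499547e-02]), 'dq': array([-0.00014598, -0.00198258, -0.00218893, -0.00033515,  0.00167847,
        0.00081601]), 'joint_torque': array([ 3.67769480e-04, -3.81956041e+01, -3.60422051e+01, -6.31219382e-05,
        4.68696511e-03, -2.63234256e-05]), 'eef_pos': array([218.65743887, 477.06663523, 230.70256314]), 'orientation': array([ 2.64355925e+00,  1.69634956e+00, -1.51993980e-03]), 'contact_force': array([-0.11290342, -0.66338414,  0.30279674]), 'moment': array([ 0.01400938, -0.00776875,  0.02298349]), 'gripper_width': 85.18462150614745}
```

View pics/t0.png

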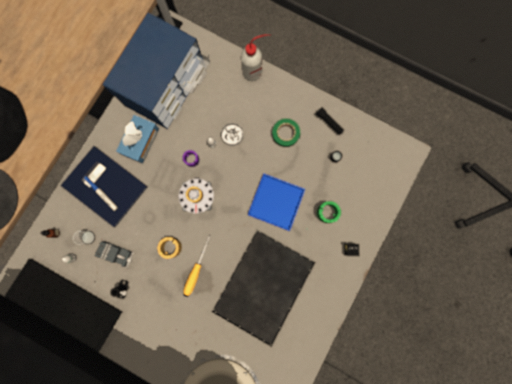

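View pics/s0.png

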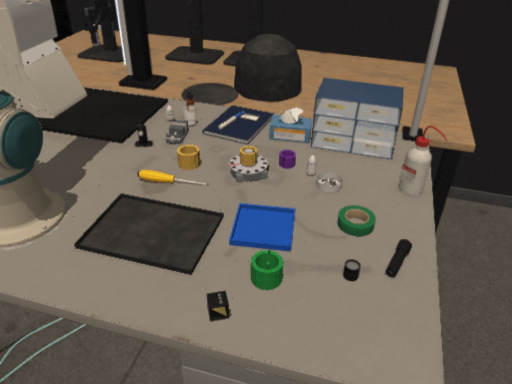

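The top view shows the spindle disc with the brass nut at (196,195), the tray at (276,201), and a bigger loose brass ring at (168,247), which is the decoy. In the side view the nut is at (249,157) and the tray at (264,226).

Run:
```python
from h import *
def mask(f,lo,hi,x0,x1,y0,y1):
    im=cv2.imread(f'pics/{f}.png');h=cv2.cvtColor(im,cv2.COLOR_BGR2HSV);m=cv2.inRange(h,lo,hi);k=np.zeros_like(m);k[y0:y1,x0:x1]=m[y0:y1,x0:x1];return k
b=mask('t0',(110,150,80),(125,255,255),235,315,165,240)
c=max(cv2.findContours(b,0,1)[0],key=cv2.contourArea)
r=cv2.boxPoints(cv2.minAreaRect(c));P=onz('t0',r,16);print('tray',P.round(1),P.mean(0))
n=mask('t0',(12,80,80),(30,255,255),175,220,175,215)
u=np.argwhere(n)[:,::-1];print(len(u),u.mean(0),onz('t0',[u.mean(0)],68))
n=mask('s0',(12,80,80),(30,255,255),235,265,140,172)
u2=np.argwhere(n)[:,::-1];print(len(u2),u2.mean(0),u2.min(0),u2.max(0))
o1,d1=ray('t0',[u.mean(0)]);o2,d2=ray('s0',[u2.mean(0)])
A=np.c_[d1[0],-d2[0]];s=np.linalg.lstsq(A,o2-o1,rcond=None)[0];print(o1+s[0]*d1[0],o2+s[1]*d2[0])
a=cv2.imread('pics/t0.png')[145:250,146:326];b=cv2.imread('pics/s0.png')[130:190,215:290]
cv2.imwrite('pics/c0.png',np.vstack([cv2.resize(a,(540,315),interpolation=2),cv2.resize(b,(540,280),interpolation=2)]))
cv2.imwrite('pics/c0.png',np.vstack([cv2.resize(a,(540,315),interpolation=2),cv2.resize(b,(540,280),interpolation=2)]))
for p in[(196,195),(210,142),(192,158)]:print(p,onz('t0',[p],30))
```

```text
tray [[ 498.7  -84.3   16. ]
 [ 615.5 -130.    16. ]
 [ 568.3 -247.5   16. ]
 [ 453.  -200.4   16. ]] [ 533.88939987 -165.52646566   16.        ]
146 [193.80821918 194.29452055] [[553.08126948  61.87518601  68.        ]]
305 [248.18032787 155.40655738] [240 145] [257 165]
[555.35699876  65.31828555  48.8428624 ] [553.86906468  65.6016584   48.71703702]
(196, 195) [[555.45729445  62.43639982  30.        ]]
(210, 142) [[710.05900116  22.41353032  30.        ]]
(192, 158) [[663.46419644  74.52779346  30.        ]]
```

View pics/c0.png

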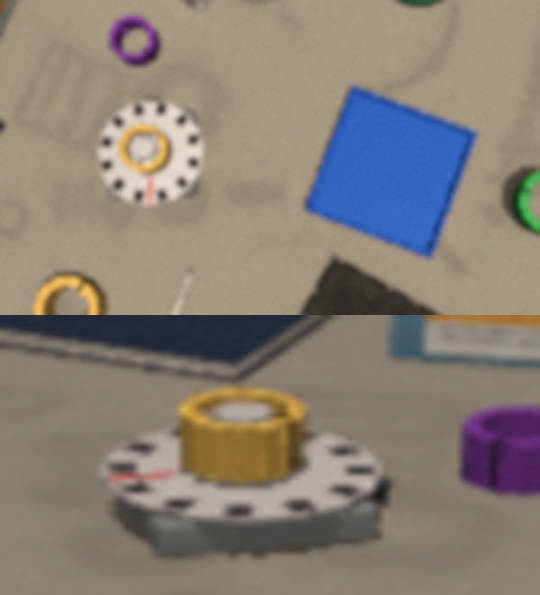

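>>> send_rows(
  deltas=[
    [85,37,-46,0,0,0,0],
    [85,37,-46,0,0,0,0],
    [85,37,-46,0,0,0,0],
    [85,37,-46,0,0,0,0],
    [85,37,-46,0,0,0,0],
  ],
)

```text
time_s: 0.78
eef_pos: [404.6, 245.6, 231.2]
orientation: [-2.644, -1.697, -0.0]
contact_force: [0.8, 0.3, 0.1]
gripper_width: 85.3
```

>>> send_rows(
  deltas=[
    [85,37,-46,0,0,0,0],
    [85,37,-46,0,0,0,0],
    [85,37,-46,-10,0,0,0],
    [85,40,-45,-10,0,0,0],
    [85,0,0,0,0,0,0],
  ],
)

```text
time_s: 1.4
eef_pos: [555.6, 61.1, 208.7]
orientation: [-2.647, -1.689, 0.006]
contact_force: [-0.8, 0.5, -0.2]
gripper_width: 85.0
```

Run:
```python
from h import *
cap('wrist','w1');s=ctrl.observe();print(s['eef_pos'],s['joints'],s['contact_force'],ctrl.hold_point_z)
print(proj('w1',[[555,64,68],[555,64,29]]))
im=cv2.imread('pics/w1.png');cv2.imwrite('pics/w1b.png',cv2.resize(im,(768,576),interpolation=2))
```

```text
[554.89962301  62.90918529 209.78093957] [ 4.66592533e-02  1.55723207e-01  1.33237901e+00  2.10938851e-04
  1.65635959e+00 -1.09153854e+00] [-1.0709971   0.24853907  0.4687969 ] 18.700000000000003
[[257.52309261 184.48030965]
 [257.1644984  176.10792039]]
```

View pics/w1b.png

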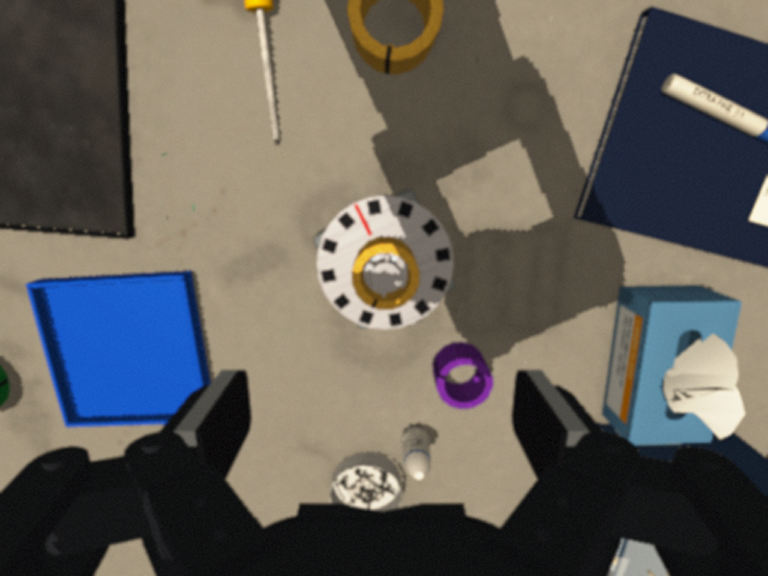

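The wrist view shows the disc at (384,262) in the enlarged picture, the red line at (363,220), the nut at (385,272) and its mark at (376,302).

Run:
```python
from h import *
im=cv2.imread('pics/w1.png');h=cv2.cvtColor(im,cv2.COLOR_BGR2HSV)
def roi(m):
    k=np.zeros_like(m);k[125:225,205:310]=m[125:225,205:310];return k
w=roi(cv2.inRange(h,(0,0,165),(180,45,255)))
w=cv2.morphologyEx(w,cv2.MORPH_CLOSE,np.ones((9,9)))
c=max(cv2.findContours(w,0,1)[0],key=cv2.contourArea);e=cv2.fitEllipse(cv2.convexHull(c));print('disc',e)
D=onz('w1',cv2.convexHull(c).reshape(-1,2),29);C,r=cv2.minEnclosingCircle(D[:,:2].astype(np.float32));print('center',C,r)
C=onz('w1',[e[0]],29)[0];print(C)
rd=roi(cv2.inRange(h,(0,110,100),(8,255,255))|cv2.inRange(h,(170,110,100),(180,255,255)))
u=np.argwhere(rd)[:,::-1];print(len(u),u.mean(0));R=onz('w1',u,29)[:,:2];m=R.mean(0);print('red',m,np.linalg.norm(m-C[:2]),np.degrees(np.arctan2(*(C[:2]-m)[::-1])))
g=roi(cv2.inRange(h,(14,110,120),(32,255,255)));u=np.argwhere(g)[:,::-1];print('brass',len(u))
# rectify onto plane z=68 around C, 0.2 mm/px
s=5;n=60;gx,gy=np.meshgrid(np.arange(-30,30,1/s),np.arange(-30,30,1/s))
q=proj('w1',np.c_[(C[0]+gx).ravel(),(C[1]+gy).ravel(),np.full(gx.size,68)]).reshape(*gx.shape,2).astype(np.float32)
t=cv2.remap(im,q[...,0],q[...,1],2);cv2.imwrite('pics/r1.png',cv2.resize(t,(600,600)))
```

```text
disc ((251.48178100585938, 177.01693725585938), (78.64781188964844, 92.0462417602539), 147.33685302734375)
center (554.7482299804688, 62.63215637207031) 50.55594253540039
[553.30456587  57.90183953  29.        ]
49 [241.71428571 146.32653061]
red [518.5283219   62.56936353] 35.08807382834554 -7.644320252305367
brass 712
```

View pics/r1.png

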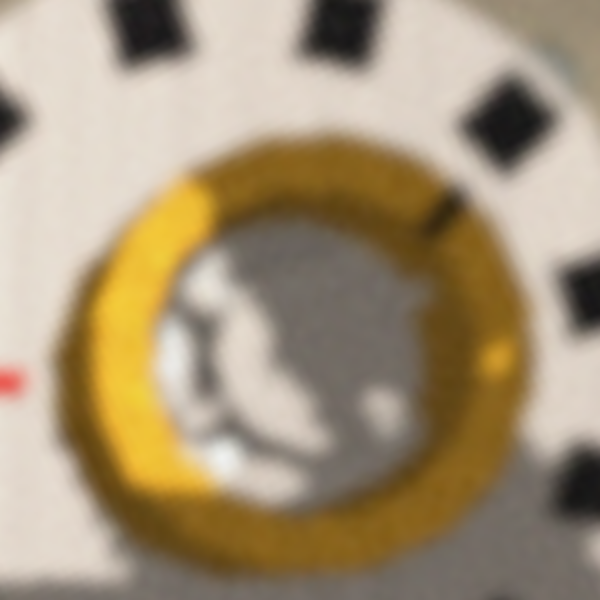

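The nut is at about (554.5, 63.1), with its x at about +132° and the spindle's yaw about 0°. The jaws at 65° are already square to a pair of flats.

>>> send_rows(
  deltas=[
    [85,0,0,-40,0,0,0],
    [85,0,0,-40,0,0,0],
    [85,0,0,-20,0,0,0],
    [85,0,0,0,0,0,0],
    [85,0,0,0,0,0,0],
  ],
)

```text
time_s: 2.08
eef_pos: [555.2, 65.0, 113.1]
orientation: [2.642, 1.697, 0.004]
contact_force: [0.4, 0.6, 0.5]
gripper_width: 85.2
```

```bash
cat > look.py <<'E'
import sys
from h import *
f=sys.argv[1];im=cap('wrist',f)[:,:,::-1].copy();s=ctrl.observe()
R=Ro.from_rotvec(s['orientation']).as_matrix()
print(s['time_s'],s['eef_pos'].round(2),'psi',np.degrees(np.arctan2(R[1,0],R[0,0])).round(2),'tilt',R[:,2].round(4),s['contact_force'].round(2),s['moment'].round(2),s['gripper_width'],s['joints'][5])
C=np.array([float(v) for v in sys.argv[2:5]])
gx,gy=np.meshgrid(np.arange(-30,30,.1),np.arange(-30,30,.1))
q=proj(f,np.c_[(C[0]+gx).ravel(),(C[1]+gy).ravel(),np.full(gx.size,C[2])]).reshape(*gx.shape,2).astype(np.float32)
cv2.imwrite(f'pics/{f}r.png',cv2.remap(im,q[...,0],q[...,1],2))
E
python3 look.py w2 554.5 63 68
```

```text
2.125 [555.4   64.84 113.25] psi 65.42 tilt [ 3.e-03  3.e-04 -1.e+00] [-0.39  0.65 -0.27] [-0.01 -0.01  0.03] 84.83695094839734 -1.0916381712046928
```

View pics/w2r.png

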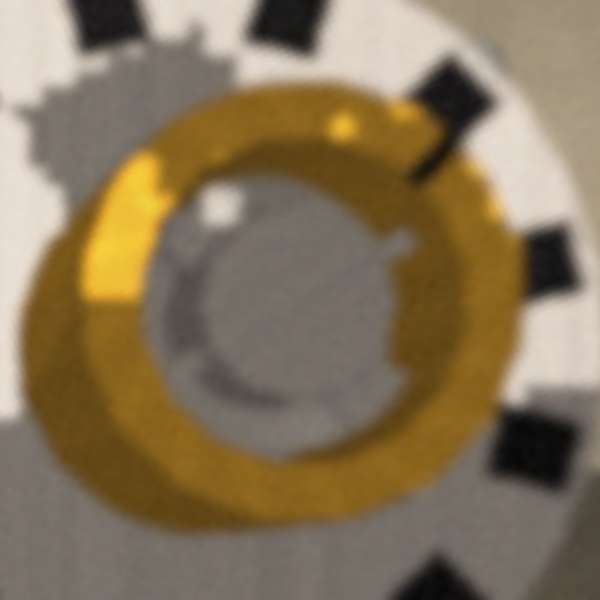

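The nut's top is centred at (554.8, 63.2) and the mark is at -47°, so the nut sits at the seated stop. I'll centre the tool, descend and close stepwise.

>>> send_rows(
  deltas=[
    [85,-0.6,-1.7,-20,0,0,0],
    [85,0,0,-20,0,0,0],
    [85,0,0,-20,0,0,0],
    [70,0,0,-14,0,0,0],
    [60,0,0,-4,0,0,0],
  ],
)

```text
time_s: 2.75
eef_pos: [554.1, 62.7, 33.2]
orientation: [-2.644, -1.697, 0.0]
contact_force: [-0.1, -0.9, -0.3]
gripper_width: 60.0
```

>>> send_rows(
  deltas=[
    [50,0,0,0,0,0,0],
    [47,0,0,0,0,0,0],
    [47,0,0,0,0,0,0],
    [46,0,0,0,0,0,0],
    [46,0,0,0,0,0,0],
  ],
)

```text
time_s: 3.38
eef_pos: [554.4, 62.7, 33.6]
orientation: [2.644, 1.697, 0.001]
contact_force: [0.6, 0.7, 0.5]
gripper_width: 45.8
```

```bash
python3 look.py w3 554.8 63.2 68; python3 -c "
import cv2;im=cv2.imread('pics/w3.png');cv2.imwrite('pics/w3c.png',cv2.resize(im[130:384,80:432],(800,577),interpolation=2))"
```

```text
3.425 [554.36  62.67  33.58] psi 65.38 tilt [ 7.e-04  3.e-04 -1.e+00] [0.59 0.46 0.79] [ 0.16 -0.07 -0.04] 46.19939005354547 -1.0948247401430482
```

View pics/w3c.png

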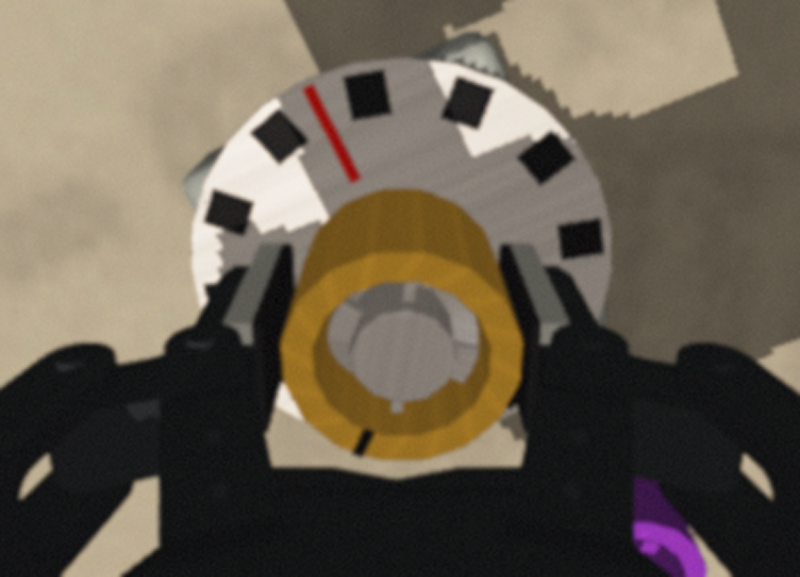

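The nut sits centred between the jaws with small, even gaps and no contact force, so I'm closing gently.

>>> send_rows(
  deltas=[
    [45,0,0,0,0,0,0],
    [45,0,0,0,0,0,0],
    [44.3,0,0,0,0,0,0],
    [44.3,0,0,0,0,0,0],
  ],
)

```text
time_s: 3.92
eef_pos: [554.6, 62.9, 33.7]
orientation: [2.644, 1.697, 0.002]
contact_force: [1.9, 3.9, 2.3]
gripper_width: 44.5
```

>>> send_rows(
  deltas=[
    [43.5,0,0,0,0,0,0],
    [43,0,0,0,0,0,0],
  ],
)

```text
time_s: 4.18
eef_pos: [554.6, 63.1, 33.8]
orientation: [-2.644, -1.697, -0.003]
contact_force: [2.2, 6.0, 3.4]
gripper_width: 43.6
```

>>> send_rows(
  deltas=[
    [42,0,0,0,0,0,0],
    [40,0,0,0,0,0,0],
    [40,0,0,0,0,0,0],
  ],
)

```text
time_s: 4.55
eef_pos: [554.7, 63.0, 34.0]
orientation: [2.644, 1.697, 0.003]
contact_force: [2.6, 4.8, 2.9]
gripper_width: 43.2
```

>>> send_rows(
  deltas=[
    [40,0.2,0.5,0.4,0,0,0],
    [40,0,0,0,0,0,-1],
    [40,0,0,0,0,0,-1],
    [40,0,0,0,0,0,-1],
    [40,0,0,0,0,0,-1],
  ],
)

```text
time_s: 5.18
eef_pos: [554.4, 63.2, 33.9]
orientation: [-2.702, -1.602, -0.001]
contact_force: [0.1, 3.5, 5.5]
gripper_width: 43.1
```

```bash
cat > st.py <<'E'
from h import *
s=ctrl.observe();R=Ro.from_rotvec(s['orientation']).as_matrix()
print(s['time_s'],s['eef_pos'].round(2),'psi',np.degrees(np.arctan2(R[1,0],R[0,0])).round(2),'tilt',R[:2,2].round(4),s['contact_force'].round(2),s['moment'].round(2),s['gripper_width'],s['joints'][5])
E
python3 st.py
```

```text
5.175 [554.43  63.23  33.94] psi 61.31 tilt [0.0003 0.0003] [0.12 3.5  5.48] [ 0.62 -0.19  0.07] 43.1092362891798 -1.0229702112178278
```

>>> send_rows(
  deltas=[
    [40,0,0.3,0.5,0,0,-1],
    [40,0,0,0.2,0,0,-1],
    [40,0,0,0,0,0,-1],
    [40,0,0,0,0,0,-1],
    [40,0,0,0,0,0,0],
  ],
)

```text
time_s: 5.8
eef_pos: [554.2, 63.5, 34.1]
orientation: [-2.756, -1.507, 0.0]
contact_force: [3.5, 4.3, 0.2]
gripper_width: 43.3
```

>>> send_rows(
  deltas=[
    [40,0.3,0.4,0.3,0,0,-1.5],
    [40,0,0,0,0,0,-1.5],
    [40,0,0,0,0,0,-1.5],
    [40,0,0,0,0,0,-1.5],
    [40,0,0,0,0,0,0],
  ],
)

```text
time_s: 6.42
eef_pos: [554.3, 63.5, 34.4]
orientation: [-2.831, -1.361, 0.002]
contact_force: [0.8, 0.9, -2.5]
gripper_width: 42.9
```

```bash
python3 st.py
```

```text
6.425 [554.27  63.52  34.37] psi 51.34 tilt [-0.001  -0.0004] [ 0.81  0.87 -2.53] [ 0.14 -0.11  0.03] 42.90914121050077 -0.8478777029169099
```

Low forces with a slight upward bias. Carrying on.

>>> send_rows(
  deltas=[
    [40,0,0,0,0,0,-1.5],
    [40,0,0,0,0,0,-1.5],
    [40,0,0,0,0,0,-1.5],
    [40,0,0,0,0,0,-1.5],
    [40,0,0,0,0,0,0],
  ],
)

```text
time_s: 7.05
eef_pos: [554.6, 63.8, 34.7]
orientation: [-2.899, -1.211, -0.0]
contact_force: [0.2, 0.4, -2.1]
gripper_width: 43.0
```

>>> send_rows(
  deltas=[
    [40,0,0,0.1,0,0,-1.5],
    [40,0,0,0,0,0,-1.5],
    [40,0,0,0,0,0,-1.5],
    [40,0,0,0,0,0,-1.5],
    [40,0,0,0,0,0,0],
  ],
)

```text
time_s: 7.68
eef_pos: [554.6, 63.8, 34.8]
orientation: [-2.958, -1.058, -0.0]
contact_force: [-0.3, -0.3, -1.4]
gripper_width: 42.8
```

>>> send_rows(
  deltas=[
    [40,0,0,0.1,0,0,-1.6],
    [40,0,0,0,0,0,-1.6],
    [40,0,0,0,0,0,-1.6],
    [40,0,0,0,0,0,-1.6],
    [40,0,0,0,0,0,-1.6],
  ],
)

```text
time_s: 8.3
eef_pos: [554.6, 63.8, 34.9]
orientation: [-3.025, -0.847, -0.0]
contact_force: [-0.6, 0.8, -2.0]
gripper_width: 43.1
```

>>> send_rows(
  deltas=[
    [40,0,0,0,0,0,-1.6],
    [40,0,0,0,0,0,-1.6],
    [40,0,0,0.1,0,0,-1.6],
    [40,0,0,0,0,0,-1.6],
    [40,0,0,0,0,0,-1.6],
  ],
)

```text
time_s: 8.93
eef_pos: [554.8, 63.8, 35.1]
orientation: [3.077, 0.634, 0.001]
contact_force: [0.8, -0.2, -1.1]
gripper_width: 42.9
```

>>> send_rows(
  deltas=[
    [40,0,0,0.1,0,0,-1.6],
    [40,0,0,0,0,0,-1.6],
    [40,0,0,0.1,0,0,-1.6],
    [40,0,0,0,0,0,-1.6],
    [40,0,0,0,0,0,-1.6],
  ],
)

```text
time_s: 9.55
eef_pos: [554.9, 63.8, 35.6]
orientation: [3.114, 0.417, 0.001]
contact_force: [-0.2, -0.3, 2.1]
gripper_width: 43.1
```

The climb is quickening (z +0.5 mm, fz turned positive), so I'm slowing down and yielding more.

>>> send_rows(
  deltas=[
    [40,0,0,0.5,0,0,-1],
    [40,0,0,0.2,0,0,-1],
    [40,0,0,0.2,0,0,-1],
    [40,0,0,0.2,0,0,-1],
  ],
)

```text
time_s: 10.05
eef_pos: [554.6, 63.7, 36.2]
orientation: [3.126, 0.309, -0.0]
contact_force: [1.7, -0.1, -0.0]
gripper_width: 43.0
```

>>> send_rows(
  deltas=[
    [40,0,0,0.3,0,0,-1],
    [40,0,0,0.2,0,0,-1],
    [40,0,0,0.2,0,0,-1],
    [40,0,0,0.2,0,0,-1],
  ],
)

```text
time_s: 10.55
eef_pos: [554.4, 63.8, 37.0]
orientation: [-3.135, -0.2, 0.001]
contact_force: [1.0, -0.2, -0.5]
gripper_width: 43.3
```

>>> send_rows(
  deltas=[
    [40,0,0,0.2,0,0,-1],
    [40,0,0,0.2,0,0,-1],
    [40,0,0,0.2,0,0,-1],
    [40,0,0,0.2,0,0,-1],
    [40,0,0,0.2,0,0,-1],
  ],
)

```text
time_s: 11.18
eef_pos: [554.6, 63.8, 38.2]
orientation: [-3.141, -0.063, -0.0]
contact_force: [-0.9, -0.4, -1.5]
gripper_width: 42.8
```

>>> send_rows(
  deltas=[
    [40,0,0,0.15,0,0,-1],
    [40,0,0,0.15,0,0,-1],
    [40,0,0,0.15,0,0,-1],
    [40,0,0,0.15,0,0,-1],
    [40,0,0,0.15,0,0,-1],
  ],
)

```text
time_s: 11.8
eef_pos: [554.6, 63.8, 38.9]
orientation: [-3.141, 0.074, 0.0]
contact_force: [-0.5, 0.5, -1.0]
gripper_width: 42.9
```

>>> send_rows(
  deltas=[
    [40,0,0,0.1,0,0,-1],
    [40,0,0,0.15,0,0,-1],
    [40,0,0,0.1,0,0,-1],
    [40,0,0,0.15,0,0,-1],
    [40,0,0,0.1,0,0,-1],
  ],
)

```text
time_s: 12.42
eef_pos: [554.7, 63.8, 39.6]
orientation: [3.135, -0.211, 0.0]
contact_force: [0.2, -0.4, -1.7]
gripper_width: 42.8
```

>>> send_rows(
  deltas=[
    [40,0,0,0,0,0,-1],
    [40,0,0,0.1,0,0,-1],
    [40,0,0,0,0,0,-1],
    [40,0,0,0.1,0,0,-1],
    [40,0,0,0,0,0,-1],
  ],
)

```text
time_s: 13.05
eef_pos: [554.7, 63.8, 39.8]
orientation: [3.122, -0.347, 0.0]
contact_force: [1.0, -0.8, -1.2]
gripper_width: 43.0
```

>>> send_rows(
  deltas=[
    [40,0,0,0,0,0,-1.5],
    [40,0,0,0.1,0,0,-1.5],
    [40,0,0,0,0,0,-1.5],
    [40,0,0,0.1,0,0,-1.5],
    [40,0,0,0,0,0,-1.5],
  ],
)

```text
time_s: 13.68
eef_pos: [554.7, 63.8, 40.0]
orientation: [3.093, -0.552, 0.0]
contact_force: [0.1, 0.6, -1.5]
gripper_width: 43.1
```

>>> send_rows(
  deltas=[
    [40,0,0,0,0,0,-1.8],
    [40,0,0,0.1,0,0,-1.8],
    [40,0,0,0,0,0,-1.8],
    [40,0,0,0.1,0,0,-1.8],
    [40,0,0,0,0,0,-1.8],
  ],
)

```text
time_s: 14.3
eef_pos: [554.6, 63.8, 40.2]
orientation: [3.04, -0.793, 0.0]
contact_force: [-0.1, -0.3, -0.9]
gripper_width: 42.9
```

>>> send_rows(
  deltas=[
    [40,0,0,0,0,0,-1.8],
    [40,0,0,0.1,0,0,-1.8],
    [40,0,0,0,0,0,-1.8],
    [40,0,0,0.1,0,0,-1.8],
    [40,0,0,0,0,0,-1.8],
  ],
)

```text
time_s: 14.92
eef_pos: [554.7, 63.8, 40.4]
orientation: [2.968, -1.029, 0.0]
contact_force: [0.2, -0.3, -1.2]
gripper_width: 43.0
```

>>> send_rows(
  deltas=[
    [40,0,0,0,0,0,-1.8],
    [40,0,0,0.1,0,0,-1.8],
    [40,0,0,0,0,0,-1.8],
    [40,0,0,0.1,0,0,-1.8],
    [40,0,0,0,0,0,-1.8],
  ],
)

```text
time_s: 15.55
eef_pos: [554.7, 63.8, 40.6]
orientation: [2.878, -1.259, 0.0]
contact_force: [-0.1, -0.0, -0.6]
gripper_width: 42.7
```

>>> send_rows(
  deltas=[
    [40,0,0,0,0,0,-1.8],
    [40,0,0,0.1,0,0,-1.8],
    [40,0,0,0,0,0,-1.8],
    [40,0,0,0.1,0,0,-1.8],
    [40,0,0,0,0,0,-1.8],
  ],
)

```text
time_s: 16.18
eef_pos: [554.7, 63.8, 40.8]
orientation: [2.771, -1.481, 0.0]
contact_force: [-0.1, 0.1, -2.3]
gripper_width: 43.0
```

```bash
python3 look.py w4 554.8 63.4 75.5; python3 -c "
import cv2;im=cv2.imread('pics/w4.png');cv2.imwrite('pics/w4c.png',cv2.resize(im[130:384,80:432],(800,577),interpolation=2))"
```

```text
16.225 [554.65  63.75  40.78] psi -56.31 tilt [ 0.e+00 -1.e-04 -1.e+00] [-0.34  0.38 -2.17] [0.05 0.04 0.03] 42.92791453457617 1.0311940835147273
```

View pics/w4c.png

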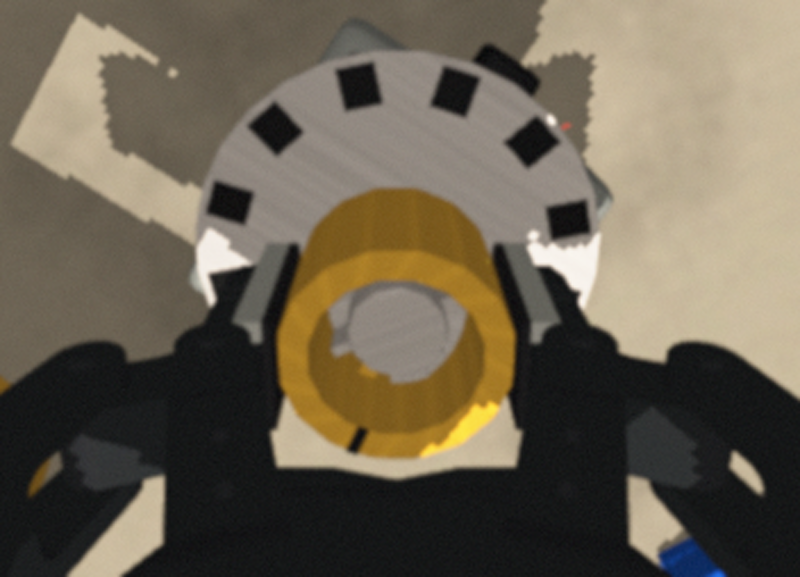

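The mark has held its place in the jaws, so there was no slip. About 11° remain to the red line.

>>> send_rows(
  deltas=[
    [40,0,0,0,0,0,-1.8],
    [40,0,0,0,0,0,-1.8],
    [40,0,0,0.1,0,0,-1.8],
    [40,0,0,0,0,0,-1.8],
    [40,0,0,0,0,0,-1.8],
  ],
)

```text
time_s: 16.85
eef_pos: [554.7, 63.8, 40.9]
orientation: [2.646, -1.694, 0.0]
contact_force: [0.9, -0.1, -1.6]
gripper_width: 43.1
```

>>> send_rows(
  deltas=[
    [40,0,0,0.5,0,0,-1],
    [40,0,0,0.2,0,0,0],
  ],
)

```text
time_s: 17.1
eef_pos: [554.7, 63.8, 41.6]
orientation: [2.633, -1.714, 0.0]
contact_force: [-0.0, 0.4, -1.3]
gripper_width: 42.7
```

```bash
python3 st.py
```

```text
17.1 [554.68  63.78  41.62] psi -66.14 tilt [ 0.0001 -0.0001] [-0.02  0.43 -1.28] [-0.05  0.02  0.01] 42.733530676930904 1.2026913101067318
```

It rises without added load (about its own weight). Lifting straight up gently.

>>> send_rows(
  deltas=[
    [40,0,0,0.6,0,0,0],
    [40,0,0,0.6,0,0,0],
    [40,0,0,0,0,0,0],
  ],
)

```text
time_s: 17.48
eef_pos: [554.7, 63.8, 42.9]
orientation: [-2.633, 1.714, -0.0]
contact_force: [-1.4, -0.3, -0.7]
gripper_width: 42.9
```

>>> send_rows(
  deltas=[
    [40,0,0,2,0,0,0],
    [40,0,0,2,0,0,0],
    [40,0,0,0,0,0,0],
  ],
)

```text
time_s: 17.85
eef_pos: [554.8, 63.8, 47.1]
orientation: [-2.633, 1.714, -0.001]
contact_force: [-0.8, 0.3, -1.6]
gripper_width: 43.5
```

The nut is free. I'll lift it clear and carry it over the tray.

>>> send_rows(
  deltas=[
    [40,0,0,6,0,0,0],
    [40,0,0,12,0,0,0],
    [40,0,0,20,0,0,0],
    [40,0,0,20,0,0,0],
    [40,0,0,0,0,0,0],
  ],
)

```text
time_s: 18.48
eef_pos: [556.0, 63.9, 107.4]
orientation: [-2.631, 1.712, -0.006]
contact_force: [0.9, -1.1, -2.3]
gripper_width: 42.8
```

>>> send_rows(
  deltas=[
    [40,-3,-30,0,0,0,0],
    [40,-4.8,-50,0,0,0,0],
    [40,-5,-55,0,0,0,0],
    [40,-5,-55,0,0,0,0],
    [40,-3,-39.3,0,0,0,0],
  ],
)

```text
time_s: 19.1
eef_pos: [533.0, -167.6, 104.0]
orientation: [2.631, -1.715, -0.001]
contact_force: [0.6, 0.4, -1.3]
gripper_width: 43.0
```

>>> send_rows(
  deltas=[
    [40,0,0,-30,0,0,0],
    [40,0,0,-30,0,0,0],
    [40,0,0,-15,0,0,0],
    [40,0,0,0,0,0,0],
    [40,0,0,0,0,0,0],
  ],
)

```text
time_s: 19.73
eef_pos: [534.7, -165.7, 31.1]
orientation: [-2.633, 1.713, -0.003]
contact_force: [0.2, -1.2, -1.5]
gripper_width: 43.3
```

```bash
python3 look.py w5 534 -165.5 40
python3 - <<'E'
from h import *
a=cv2.imread('pics/w5.png');b=cap('side','s5')[:,:,::-1];cv2.imwrite('pics/w5c.png',np.hstack([a[60:],cv2.resize(b[150:258,205:349],(432,324),interpolation=2)])[:,::1] if 0 else np.vstack([cv2.resize(a,(400,300)),cv2.resize(b[160:265,200:340],(400,300),interpolation=2)]))
E
```

```text
19.775 [ 534.75 -165.73   31.26] psi -66.11 tilt [ 0.0023 -0.001  -1.    ] [ 0.24 -0.34 -0.25] [ 0.05 -0.04 -0.02] 43.08154114167106 0.7873987632060313
```

View pics/w5c.png

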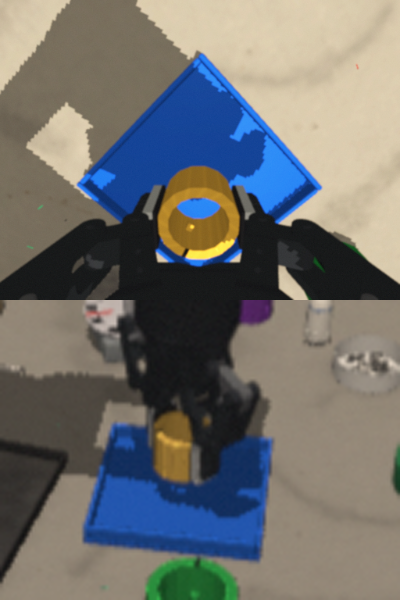

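The nut is held level over the middle of the tray. I'll lower it, watching for contact.

>>> send_rows(
  deltas=[
    [40,0,0,-12,0,0,0],
    [40,0,0,-8,0,0,0],
    [40,0,0,-3,0,0,0],
    [40,0,0,0,0,0,0],
  ],
)

```text
time_s: 20.32
eef_pos: [533.6, -165.5, 6.4]
orientation: [2.633, -1.714, -0.001]
contact_force: [-0.9, 0.4, -2.0]
gripper_width: 43.3
```

>>> send_rows(
  deltas=[
    [40,0,0,-1,0,0,0],
    [40,0,0,-1,0,0,0],
    [40,0,0,-1,0,0,0],
    [40,0,0,0,0,0,0],
  ],
)

```text
time_s: 20.82
eef_pos: [534.0, -165.6, 4.1]
orientation: [2.633, -1.714, 0.001]
contact_force: [-1.6, 0.6, 1.0]
gripper_width: 43.0
```

>>> send_rows(
  deltas=[
    [40,0,0,-0.4,0,0,0],
    [40,0,0,0,0,0,0],
  ],
)

```text
time_s: 21.08
eef_pos: [534.0, -165.6, 4.1]
orientation: [2.633, -1.714, 0.001]
contact_force: [-3.8, 0.7, 5.9]
gripper_width: 43.2
```

It has touched down on the floor. Releasing slowly and retreating straight up.

>>> send_rows(
  deltas=[
    [44,0,0,0,0,0,0],
    [48,0,0,0,0,0,0],
    [54,0,0,0,0,0,0],
    [60,0,0,0,0,0,0],
    [60,0,0,0,0,0,0],
  ],
)

```text
time_s: 21.7
eef_pos: [533.8, -165.5, 3.3]
orientation: [2.633, -1.714, -0.0]
contact_force: [0.1, -0.4, -0.1]
gripper_width: 59.9
```

>>> send_rows(
  deltas=[
    [60,0,0,10,0,0,0],
    [60,0,0,20,0,0,0],
    [60,0,0,40,0,0,0],
    [60,0,0,50,0,0,0],
    [60,0,0,30,0,0,0],
  ],
)

```text
time_s: 22.32
eef_pos: [534.6, -165.8, 157.3]
orientation: [-2.632, 1.713, -0.007]
contact_force: [-0.4, -0.8, 0.0]
gripper_width: 59.7
```

>>> send_rows(
  deltas=[
    [60,-30,0,20,0,0,0],
    [60,0,0,0,0,0,0],
    [60,0,0,0,0,0,0],
  ],
)

```text
time_s: 22.7
eef_pos: [503.9, -165.5, 173.4]
orientation: [-2.633, 1.714, -0.0]
contact_force: [-1.0, 0.4, -0.4]
gripper_width: 59.8
```

```bash
python3 look.py w6 534 -165.5 38
python3 - <<'E'
from h import *
a=cv2.imread('pics/w6.png');b=cap('side','s6')[:,:,::-1]
cv2.imwrite('pics/w6c.png',np.vstack([cv2.resize(a,(400,300)),cv2.resize(b[130:295,200:420],(400,300),interpolation=2)]))
E
```

```text
22.75 [ 503.91 -165.36  172.79] psi -66.12 tilt [-7.e-04  3.e-04 -1.e+00] [-0.42  0.09 -0.33] [ 0.04 -0.03 -0.01] 59.83825104374435 0.7672834631425697
```

View pics/w6c.png

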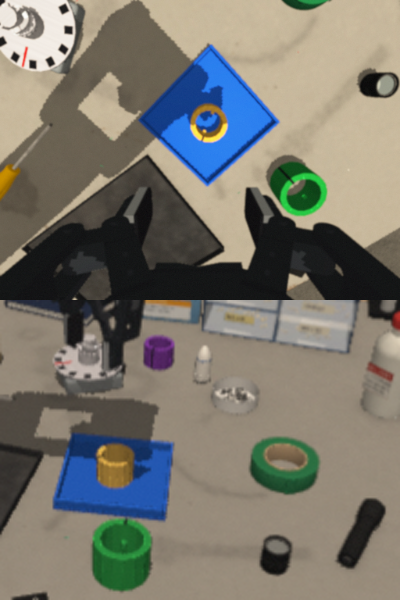

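The nut stands flat in the middle of the tray with its mark visible on top. The spindle is bare and everything else is where it was.

```bash
python3 -c "
from plant import ctrl
print(ctrl.finish_job())"
```

```text
the job is handed in; nothing more can be done
None
```

The brass lock nut is off the spindle and lying flat in the middle of the blue tray, mark up. I handed the job in at about 23 s of the 72 s allowed; no verdict is reported.

- **Unscrewing:** I gripped the nut on two opposite flats and turned it about 131° clockwise in one hold. It climbed about 7 mm, most of it in a steep stretch from roughly 45° to 75° of turn, and I raised the tool as it went. The highest force I read during the turn was about 6.5 N, against the 18 N limit. I only saw readings at the end of each move, so a short spike in between would not show.
- **Release at the red line:** By the tool's turn, the nut's mark came within a few degrees of the line. In that last picture, about 10° short, the red line itself was hidden. The nut then lifted off with little more than its own weight.
- **Last checks:** The wrist and side pictures show the nut flat in the tray with its mark visible, and the spindle bare. I saw nothing else moved in those views. The gripper was open and touching nothing, with force readings near zero. None of these checks disagreed.

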